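# Make up two sample-prep kits at the lab bench

### The job

Make up the two sample-prep kits, with one thing in each bay: the long three-bay tray gets a sample tube in its middle bay, between the amber bottle in one end bay and the white jar in the other; the short two-bay tray gets the other sample tube in one bay and the cardboard carton in the other. Stand everything upright on the floor of its bay, never tip any of it over on the way, and leave the tape, the beaker and the timer where they are.

Things in the scene. Friction and masses are not known exactly. Their poses are not given: they have to be found in the camera images.
- long_tray: long blue kit tray, fixed to the bench, 226 x 78 mm, 20 mm high, open on top: three equal square bays in a row along its own x, each 70 x 70 mm inside, centres at x = -74, 0 and +74 mm (y = 0). Walls, dividers and floor 4 mm thick, so things stand 4 mm above the bench; dividers as high as the walls. Origin: centre of its underside, z up. The two ends are equivalent.
- short_tray: short blue kit tray, fixed to the bench, 152 x 78 mm, 20 mm high, open on top: two equal square bays side by side along its own x, each 70 x 70 mm inside, centres at x = -37 and +37 mm (y = 0). Walls, divider and floor 4 mm thick. Origin: centre of its underside, z up. The two ends are equivalent.
- tube_a: capped sample tube standing on its flat foot, one of two exactly alike and interchangeable (tube_a, tube_b): white plastic body 30 mm across up to 82 mm, grey cap 33 mm across from 82 to 104 mm (the top). About 60 g. Origin: centre of its underside; z up along its axis.
- tube_b: capped sample tube standing on its flat foot, one of two exactly alike and interchangeable (tube_a, tube_b): white plastic body 30 mm across up to 82 mm, grey cap 33 mm across from 82 to 104 mm (the top). About 60 g. Origin: centre of its underside; z up along its axis.
- bottle: amber glass reagent bottle with a black cap, standing: body 46 mm across up to 60 mm, a sloping shoulder to 69 mm, cap 28 mm across from 69 to 88 mm (the top). About 160 g. Origin: centre of its underside; z up along its axis.
- jar: squat white plastic jar with a white lid, standing: a plain cylinder 50 mm across (with a shallow groove, 1.5 mm deep, from 45 to 47 mm up, under the lid) and 60 mm high. About 130 g. Origin: centre of its underside; z up along its axis.
- carton: small brown cardboard carton with a blank white label on its two narrow faces (those across x), standing: 50 mm along its x, 40 mm along its y, 65 mm high. About 90 g. Origin: centre of its underside; z up.
- tape: bystander: roll of white tape lying flat, 60 mm across, 40 mm hole, 19 mm high. Not part of the kits: stays where it is. Origin: centre of its underside.
- beaker: bystander: empty glass beaker, 62 mm across the rim, 75 mm high. Not part of the kits: stays where it is. Origin: centre of its underside.
- timer: bystander: flat white bench timer with a dark screen, 62 x 62 mm, 16 mm high. Not part of the kits: stays where it is. Origin: centre of its underside.
Things that resemble listed ones, but are neither listed nor needed, are in the scene too. Leave any turquoise look-alike of the tube_a alone.

How it is judged (in metres and radians):
At the end, for the whole second after the job is handed in: Long tray: a tube in the middle bay, bottle and jar in the end bays; short tray: the other tube and the carton, one per bay. Each within 25 mm of its bay centre along both tray axes, under 10 mm above the tray underside, leaning under 0.12 rad, slower than 0.02 m/s ((((x of tube_a in the frame of long_tray between -0.025 and 0.025 m and y of tube_a in the frame of long_tray between -0.025 and 0.025 m and z of tube_a in the frame of long_tray between 0 and 0.01 m) and ((x of bottle in the frame of long_tray between 0.049 and 0.099 m and y of bottle in the frame of long_tray between -0.025 and 0.025 m and z of bottle in the frame of long_tray between 0 and 0.01 m and x of jar in the frame of long_tray between -0.099 and -0.049 m and y of jar in the frame of long_tray between -0.025 and 0.025 m and z of jar in the frame of long_tray between 0 and 0.01 m) or (x of bottle in the frame of long_tray between -0.099 and -0.049 m and y of bottle in the frame of long_tray between -0.025 and 0.025 m and z of bottle in the frame of long_tray between 0 and 0.01 m and x of jar in the frame of long_tray between 0.049 and 0.099 m and y of jar in the frame of long_tray between -0.025 and 0.025 m and z of jar in the frame of long_tray between 0 and 0.01 m)) and ((x of tube_b in the frame of short_tray between 0.012 and 0.062 m and y of tube_b in the frame of short_tray between -0.025 and 0.025 m and z of tube_b in the frame of short_tray between 0 and 0.01 m and x of carton in the frame of short_tray between -0.062 and -0.012 m and y of carton in the frame of short_tray between -0.025 and 0.025 m and z of carton in the frame of short_tray between 0 and 0.01 m) or (x of tube_b in the frame of short_tray between -0.062 and -0.012 m and y of tube_b in the frame of short_tray between -0.025 and 0.025 m and z of tube_b in the frame of short_tray between 0 and 0.01 m and x of carton in the frame of short_tray between 0.012 and 0.062 m and y of carton in the frame of short_tray between -0.025 and 0.025 m and z of carton in the frame of short_tray between 0 and 0.01 m))) or ((x of tube_b in the frame of long_tray between -0.025 and 0.025 m and y of tube_b in the frame of long_tray between -0.025 and 0.025 m and z of tube_b in the frame of long_tray between 0 and 0.01 m) and ((x of bottle in the frame of long_tray between 0.049 and 0.099 m and y of bottle in the frame of long_tray between -0.025 and 0.025 m and z of bottle in the frame of long_tray between 0 and 0.01 m and x of jar in the frame of long_tray between -0.099 and -0.049 m and y of jar in the frame of long_tray between -0.025 and 0.025 m and z of jar in the frame of long_tray between 0 and 0.01 m) or (x of bottle in the frame of long_tray between -0.099 and -0.049 m and y of bottle in the frame of long_tray between -0.025 and 0.025 m and z of bottle in the frame of long_tray between 0 and 0.01 m and x of jar in the frame of long_tray between 0.049 and 0.099 m and y of jar in the frame of long_tray between -0.025 and 0.025 m and z of jar in the frame of long_tray between 0 and 0.01 m)) and ((x of tube_a in the frame of short_tray between 0.012 and 0.062 m and y of tube_a in the frame of short_tray between -0.025 and 0.025 m and z of tube_a in the frame of short_tray between 0 and 0.01 m and x of carton in the frame of short_tray between -0.062 and -0.012 m and y of carton in the frame of short_tray between -0.025 and 0.025 m and z of carton in the frame of short_tray between 0 and 0.01 m) or (x of tube_a in the frame of short_tray between -0.062 and -0.012 m and y of tube_a in the frame of short_tray between -0.025 and 0.025 m and z of tube_a in the frame of short_tray between 0 and 0.01 m and x of carton in the frame of short_tray between 0.012 and 0.062 m and y of carton in the frame of short_tray between -0.025 and 0.025 m and z of carton in the frame of short_tray between 0 and 0.01 m)))) and angle between each of tube_a, tube_b, bottle, jar, carton's own z axis and vertical below 0.12 rad and linear speed of each of tube_a, tube_b, bottle, jar, carton below 0.02 m/s); the robot touches nothing.
It fails at once if the tape, beaker or timer is moved more than 25 mm (distance of any of tape, beaker, timer from where it was at the start of the episode above 0.025 m).
It fails at once if a tube, the bottle, the jar or the carton is tipped over (leans more than 0.7 rad) (angle between any of tube_a, tube_b, bottle, jar, carton's own z axis and vertical above 0.7 rad).
It also fails if it takes over 104 s, if anything falls off the work surface, if the arm or the gripper's body presses on something with over 40 N, if the wrist force passes 120 N, or if a joint passes its speed limit or range.

### The arm

A 7-joint arm with a two-finger parallel gripper is mounted at the origin on the work surface. World frame = base frame: x ahead of the robot, y to its left, z up, the work surface at z = 0. Lengths are in m, angles in degrees, forces in N, time in s.
With the tool pointing down it reaches from about 0.4 to 0.9 m from the base axis. Payload 5.6 kg.
Tool frame: the origin (TCP) lies on the centre line of the jaws, within the pads' length; the fingertips stand 22 mm ahead of it and the grasp point (between the pads) lies 3 mm ahead of it (env.nose_length is the distance from the TCP to the fingertips, in m); z points along the fingers, y is the direction in which the jaws open and shut (so a half turn about z gives the same grasp; the last joint's range is limited). The gripper opens to 92 mm and grips with 3 to 60 N. Pads are 20 mm wide; open, the fingers measure 128 mm over their backs; the gripper's body (75 mm by 189 mm) begins 69 mm behind the grasp point.
Start: joints at [-2.464, 26.786, -0.665, 91.828, 0.344, 61.387, -3.226], TCP at [0.65, -0, 0.21] pointing down, gripper open.
Joint ranges: [-144.91, 144.91], [-17.63, 115.5], [-89.93, 88.59], [15.96, 139.68], [-74.01, 254.01], [8.47, 105.57], [-167.45, 167.45]. Speed limits (degrees/s): [147.25, 147.25, 180, 180, 180, 180, 180].

### API

Orientations are given as a 3x3 rotation matrix whose columns are the frame's x, y, z axes.
In Python, from station import env, cams gives the robot as it stands.
- The arm moves only by the tool carry_out, never from a script. Its argument "steps" is a list of rows, each a list of 2 entries, a list of its own where there are three numbers: the shift along the tool's x, y, z in units of 40 mm (1.0 is 40 mm), then the turn about the tool's z in units of 10 degrees (1.0 is 10 degrees). In form: [[[x, y, z], spin], ...]. A call has exactly 8 rows; each row is the pose to reach, as a shift and turn from the pose commanded when the call began, along the tool's axes at that moment; what a row does not reach only later rows make up. A row lasts 1/8 s, in which the tool goes at most 62.5 mm and 10.7 degrees, less where a joint would pass 70% of its speed; a pose out of reach is approached as far as the arm can. A call with a gripper value outside its range is refused whole. "grip" is the gripper command: -1 is shut, 1 is fully open, values between are in proportion, set as the call begins (left out, the last holds). The fingers move at their own pace and stop on an object; "grip_force" is the grip in N (left out, the last holds). Time passes only in rows, so rows that repeat a pose let the fingers close, or fill a call up. It gives the time, the measured TCP pose, the force and the opening at its end, in the units of the state.
- env.read_state(): the state, without advancing time (a new reading comes with each control period).
- cams.camera(name): name is "scene" or "side" or "wrist"; returns a dict with "color" (420x560x3 uint8, red, green, blue), "intrinsics" (3x3 intrinsics, pixels), "world_from_camera" (4x4, takes a point from camera to world coordinates). Camera axes: x right, y down, z forward; pixel columns grow to the right and rows downward; lengths in m; the calibration is good to about 2 mm. The wrist camera is an equidistant fisheye: a pixel r from the principal point sees the ray r / f radians off the axis. A picture is of the moment at which its call begins. There is no depth.
- env.close_job(): hands the job in, once; it reports no verdict.
The state is a dict: "clock": time; "joint_positions": joint angles; "qd": joint speeds; "effort": joint torques, N m; "tool_pos": TCP position; "orientation": TCP orientation; "wrist_force": force on the tool from outside, world axes, zero at the start; "wrist_torque": the same for the moment, N m; "finger_gap": opening from 0.0 (shut) to 1.0 (fully open).
Only numpy, scipy, OpenCV 4.12 (cv2) and the standard library are available. Lean on these libraries where they do the work, as an engineer would, in place of code of your own. Each camera call takes 0.05 s, during which the arm holds its last target.

## Working session

There is one attempt and no reset: what is moved stays moved. The work goes in short steps, Python scripts to look and compute and a tool call to move; the robot and the scene stay as the last step left them, time stands still between calls to the robot, and variables do not carry over. Pictures are saved under pics/ and viewed, and the job is handed in when it is done.

Besides the shell and the picture viewer there is one more tool, called by a JSON object that holds its "api" and its "payload". carry_out: Moves the arm, as the interface text tells. Its arguments: {"type":"object","properties":{"steps":{"type":"array"},"grip":{"type":"number"},"grip_force":{"type":"number"}},"required":["steps"]}

```bash
ls; mkdir -p pics; python3 - <<'E'
from station import env, cams
import cv2
for n in ["scene","side","wrist"]:
    c=cams.camera(n); cv2.imwrite(f"pics/{n}0.png",c["color"][:,:,::-1]); print(n,c["intrinsics"].tolist(),c["world_from_camera"].round(4).tolist())
print(env.read_state(), env.nose_length)
E
```

```text
pics
scene [[486.3937060459081, 0.0, 277.56649155920655], [0.0, 486.3937060459081, 206.91509704911456], [0.0, 0.0, 1.0]] [[-0.6397, 0.4504, -0.6228, 1.3257], [0.7686, 0.3658, -0.5249, 0.5875], [-0.0086, -0.8145, -0.5801, 0.6958], [0.0, 0.0, 0.0, 1.0]]
side [[387.0838531417207, 0.0, 278.7454009237902], [0.0, 387.0838531417207, 205.75666571470444], [0.0, 0.0, 1.0]] [[-0.8794, -0.2402, 0.411, 0.2798], [-0.4757, 0.4759, -0.7398, 0.584], [-0.0179, -0.8461, -0.5328, 0.4754], [0.0, 0.0, 0.0, 1.0]]
wrist [[325.19226210127806, 0.0, 272.85363343997557], [0.0, 325.19226210127806, 216.68007068777948], [0.0, 0.0, 1.0]] [[1.0, 0.0001, -0.0019, 0.649], [-0.0005, -0.9588, -0.2842, 0.0795], [-0.0019, 0.2842, -0.9588, 0.383], [0.0, 0.0, 0.0, 1.0]]
{'clock': 0.15, 'joint_positions': array([-2.46379582, 26.82391853, -0.66462111, 91.86599316,  0.34479449,
       61.38581974, -3.2245699 ]), 'qd': array([-0.04687189, -0.11816645,  0.06225607, -0.258989  ,  0.02187954,
       -0.00820807,  0.06181854]), 'effort': array([ 5.41294467e-04, -5.20952761e+01, -1.22385321e-02, -2.43975341e+01,
       -5.66028839e-02,  1.53196411e-02,  8.68381130e-05]), 'tool_pos': array([ 6.49576945e-01, -6.89875458e-05,  2.09785019e-01]), 'orientation': array([[ 3.74124549e-05,  9.99999177e-01, -1.28262255e-03],
       [ 9.99999992e-01, -3.75626106e-05, -1.17045456e-04],
       [-1.17093538e-04, -1.28261817e-03, -9.99999171e-01]]), 'wrist_force': array([-0.08622472, -0.54647897, -0.79127238]), 'wrist_torque': array([ 0.02532444, -0.01759049, -0.04562683]), 'finger_gap': 1.0016382369590053} 0.022
```

View pics/scene0.png

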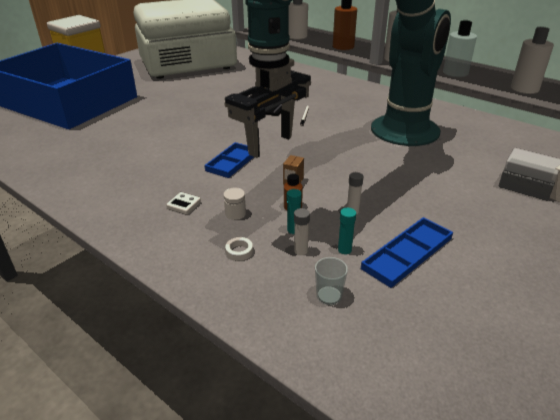

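View pics/side0.png

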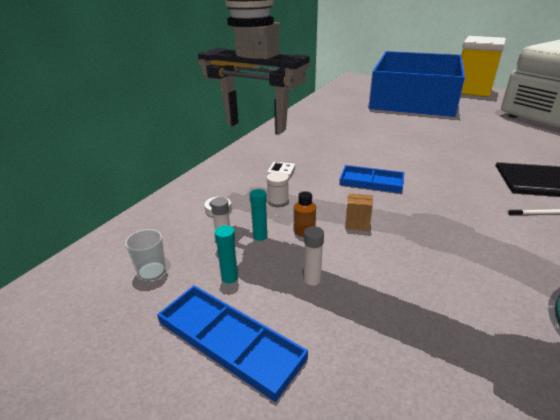

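View pics/wrist0.png

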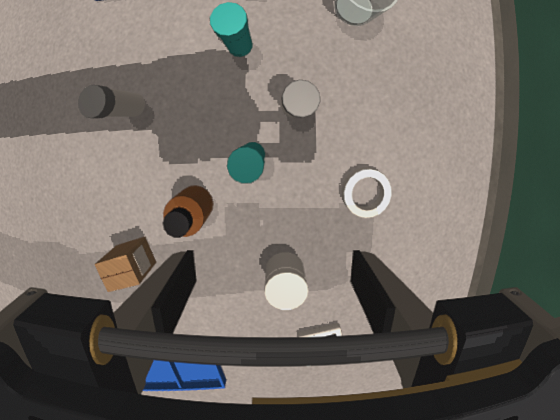

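```bash
cat > h.py <<'E'
import numpy as np, cv2
from station import env, cams
def ray(c,px,fish=False):
    K=c["intrinsics"];T=c["world_from_camera"]
    px=np.atleast_2d(np.asarray(px,float))
    u=(px[:,0]-K[0,2])/K[0,0];v=(px[:,1]-K[1,2])/K[1,1]
    if fish:
        r=np.hypot(u,v)+1e-12; d=np.c_[np.sin(r)*u/r,np.sin(r)*v/r,np.cos(r)]
    else: d=np.c_[u,v,np.ones_like(u)]
    return T[:3,3],d@T[:3,:3].T
def cast(c,px,z,fish=False):
    o,d=ray(c,px,fish); return (o+d*((z-o[2])/d[:,2])[:,None])[:,:2]
def blue(img):
    h=cv2.cvtColor(img,cv2.COLOR_RGB2HSV)
    return cv2.inRange(h,(105,150,40),(128,255,255))
def tray(c,box):
    m=blue(c["color"]);k=np.zeros_like(m);x0,y0,x1,y1=box;k[y0:y1,x0:x1]=m[y0:y1,x0:x1]
    cs,_=cv2.findContours(k,cv2.RETR_EXTERNAL,cv2.CHAIN_APPROX_NONE)
    p=max(cs,key=cv2.contourArea)[:,0,:]
    return cv2.convexHull(cast(c,p,0.02).astype(np.float32)*1000)
E
python3 - <<'E'
from h import *
S=cams.camera("scene");D=cams.camera("side");W=cams.camera("wrist")
for n,b1,b2 in [("long",(340,200,480,300),(140,270,320,400)),("short",(190,130,260,190),(330,150,420,200))]:
    a=tray(S,b1);b=tray(D,b2)
    ar,p=cv2.intersectConvexConvex(a,b)
    print(n,cv2.minAreaRect(a),cv2.minAreaRect(b),cv2.minAreaRect(p))
for n,px,z in [("tube1",(301,98),.104),("tube2",(96,101),.104),("jar",(286,291),.06),("bottle",(178,221),.088),("teal1",(246,165),.104),("teal2",(229,18),.104),("tape",(367,193),.01)]:
    print(n,cast(W,px,z,True).round(4))
for n,s,d,z in [("tube1",(302,216),(220,205),.104),("tube2",(356,179),(314,236),.104),("bottle",(293,180),(305,198),.088),("jar",(235,196),(278,181),.06)]:
    print(n,cast(S,s,z).round(4),cast(D,d,z).round(4))
cv2.imwrite("pics/w1.png",cv2.resize(W["color"][:,:,::-1][200:320,80:240],None,fx=4,fy=4,interpolation=cv2.INTER_CUBIC))
cv2.imwrite("pics/s1.png",cv2.resize(S["color"][:,:,::-1][150:300,180:380],None,fx=4,fy=4,interpolation=cv2.INTER_CUBIC))
cv2.imwrite("pics/d1.png",cv2.resize(D["color"][:,:,::-1][150:290,200:400],None,fx=4,fy=4,interpolation=cv2.INTER_CUBIC))
E
```

```text
long ((544.0169677734375, 290.7444152832031), (85.1036148071289, 238.96624755859375), 82.77765655517578) ((530.593017578125, 292.28643798828125), (86.06169128417969, 231.4990997314453), 82.7801513671875) ((535.4638671875, 291.828369140625), (85.1036148071289, 221.7230224609375), 82.77765655517578)
short ((502.87103271484375, -271.34771728515625), (170.17457580566406, 91.29214477539062), 10.354183197021484) ((487.7469482421875, -264.37164306640625), (149.36463928222656, 107.08078002929688), 10.753782272338867) ((490.85113525390625, -272.7530822753906), (146.42431640625, 89.28002166748047), 10.823065757751465)
tube1 [[0.6726 0.1013]]
tube2 [[0.4837 0.1094]]
jar [[ 0.6636 -0.1043]]
bottle [[ 0.5558 -0.0124]]
teal1 [[0.6256 0.0433]]
teal2 [[0.6113 0.1741]]
tape [[ 0.7623 -0.0013]]
tube1 [[0.6835 0.1113]] [[0.6627 0.1141]]
tube2 [[0.4937 0.1206]] [[0.4728 0.1227]]
bottle [[ 0.5672 -0.0037]] [[ 0.5466 -0.0016]]
jar [[ 0.672  -0.0928]] [[ 0.6512 -0.0837]]
```

View pics/w1.png

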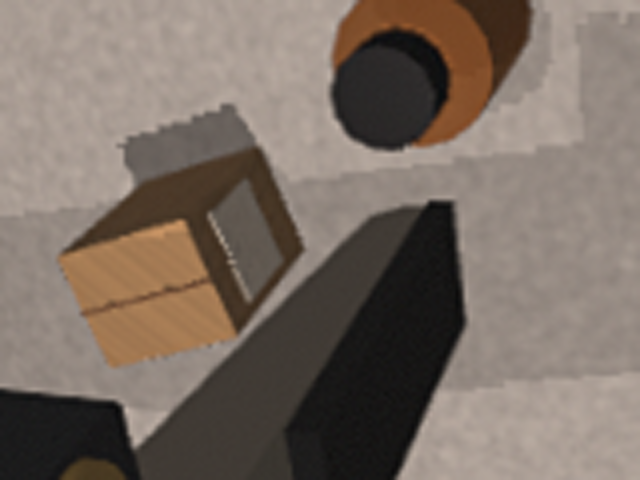

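View pics/s1.png

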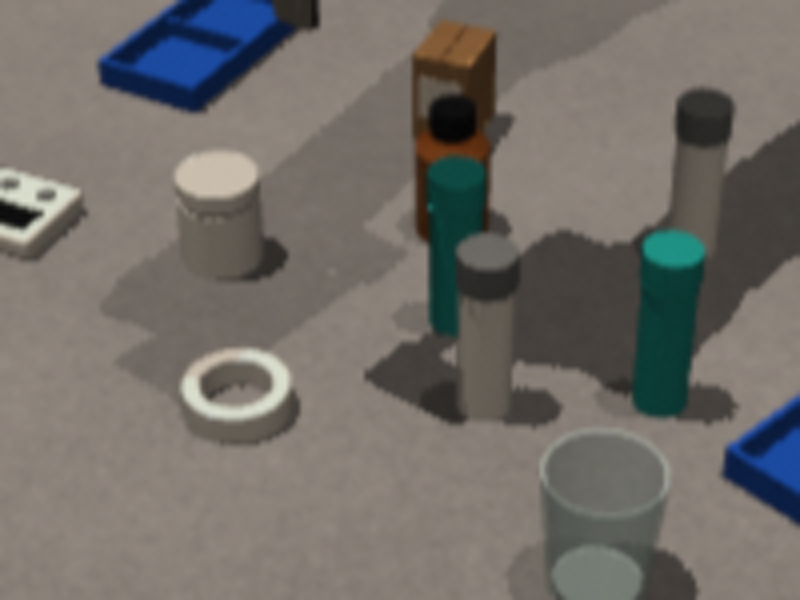

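View pics/d1.png

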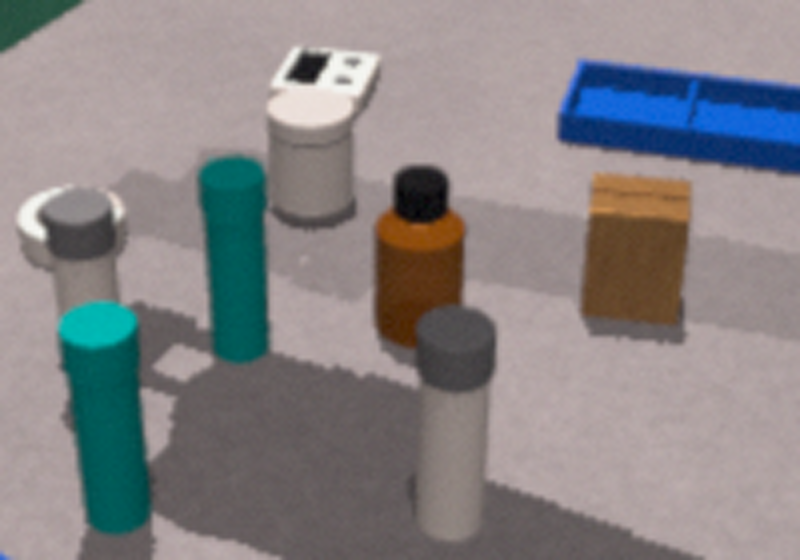

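```bash
python3 - <<'E'
from h import *
S=cams.camera("scene");D=cams.camera("side");W=cams.camera("wrist")
for n,s,d,z in [("tube1",(302,213.2),(219.5,202),.104),("tube2",(356.2,176),(314,232),.104),("bottle",(293,176),(305.2,195),.088),("jar",(234.2,193.5),(277.7,177.5),.06)]:
    print(n,cast(S,s,z).round(4),cast(D,d,z).round(4))
p=np.array([(60,256),(185,220),(238,333),(112,366)])/4+(80,200)
q=cast(W,p,.065,True);print("carton W",q.round(4),q.mean(0),np.linalg.norm(np.diff(q,axis=0),axis=1),np.degrees(np.arctan2(*(q[1]-q[0])[::-1])))
p=np.array([(415,66),(440,23),(495,35),(470,70)])/4+(180,150)
q=cast(S,p,.065);print("carton S",q.round(4),q.mean(0))
p=np.array([(592,175),(690,180),(689,218),(586,211)])/4+(200,150)
q=cast(D,p,.065);print("carton D",q.round(4),q.mean(0))
print("beaker",cast(S,np.array([(605,470)])/4+(180,150),.075),"base D",cast(D,(151,271),0))
cv2.imwrite("pics/w2.png",cv2.resize(W["color"][:,:,::-1][0:200,60:420],None,fx=2,fy=2))
E
```

```text
tube1 [[0.6758 0.1054]] [[0.6697 0.106 ]]
tube2 [[0.4824 0.114 ]] [[0.4772 0.1128]]
bottle [[ 0.5534 -0.0147]] [[ 0.5511 -0.0121]]
jar [[ 0.6656 -0.1015]] [[ 0.6598 -0.098 ]]
carton W [[ 0.4344 -0.0744]
 [ 0.4808 -0.0607]
 [ 0.4919 -0.0966]
 [ 0.4449 -0.1114]] [ 0.4630159  -0.08578404] [0.04839089 0.03759792 0.04925952] 16.425530324943676
carton S [[ 0.5032 -0.0838]
 [ 0.4502 -0.1058]
 [ 0.4401 -0.0683]
 [ 0.4852 -0.0538]] [ 0.46968613 -0.07791383]
carton D [[ 0.49   -0.092 ]
 [ 0.4433 -0.1098]
 [ 0.4328 -0.0736]
 [ 0.4805 -0.057 ]] [ 0.46163542 -0.08309805]
beaker [[0.74601324 0.2286867 ]] base D [[0.7489236  0.22711668]]
```

View pics/w2.png

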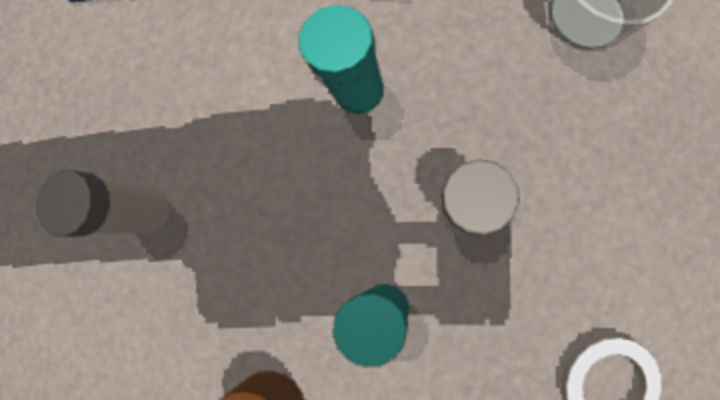

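{"api": "carry_out", "payload": {"steps": [[[-0.4, -0.8, 0], 1], [[-0.7, -1.5, 0], 2], [[-1.0, -2.3, 0], 3], [[-1.3, -3.0, 0], 4], [[-1.6, -3.7, 0], 5], [[-1.9, -4.3, 0], 6], [[-2.09, -4.66, 0], 7], [[-2.09, -4.66, 0], 7.36]], "grip": 0.5}}

```text
clock: 1.45
tool_pos: [0.4627, -0.0843, 0.2109]
orientation: [[0.961, 0.278, 0.0], [0.278, -0.961, 0.0], [0.0, 0.0, -1.0]]
wrist_force: [-0.6, 0.5, 0.9]
finger_gap: 0.75
```

```bash
python3 - <<'E'
from h import *
W=cams.camera("wrist");S=cams.camera("scene")
print(W["world_from_camera"].round(3).tolist(),env.read_state()["joint_positions"])
cv2.imwrite("pics/w3.png",W["color"][:,:,::-1])
a=tray(S,(190,130,260,190)) ; print(cv2.minAreaRect(a))
cv2.imwrite("pics/s3.png",cv2.resize(S["color"][:,:,::-1][120:220,180:340],None,fx=4,fy=4))
E
```

```text
[[0.278, -0.921, -0.272, 0.539], [-0.961, -0.266, -0.079, -0.063], [0.0, 0.284, -0.959, 0.384], [0.0, 0.0, 0.0, 1.0]] [ -5.6897071    9.07059347  13.15220333 116.84766407  -2.5404972
  54.29616447 -64.8370222 ]
((502.886962890625, -271.5900573730469), (170.3395233154297, 91.27583312988281), 10.585043907165527)
```

View pics/w3.png

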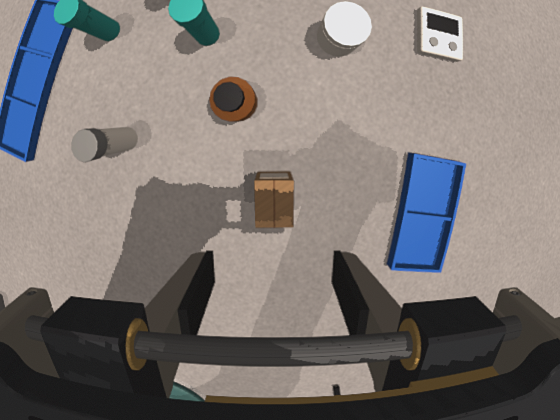

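View pics/s3.png

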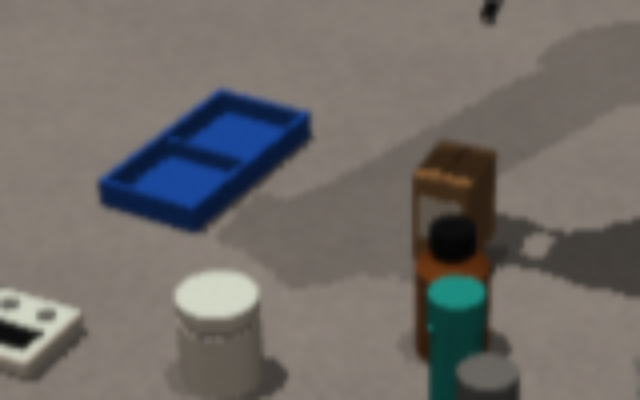

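```bash
python3 - <<'E'
from h import *
W=cams.camera("wrist");S=cams.camera("scene")
def rep(n,q):
    r=cv2.minAreaRect((q*1000).astype(np.float32)); print(n,q.round(4).tolist(),q.mean(0).round(4),r)
rep("W",cast(W,[(409,154),(465,163),(441,270),(389,266)],.02,True))
rep("S",cast(S,np.array([(102,185),(222,92),(310,115),(192,212)])/4+(180,120),.02))
m=blue(W["color"]);m[:, :330]=0;m[300:]=0
cs,_=cv2.findContours(m,cv2.RETR_EXTERNAL,cv2.CHAIN_APPROX_NONE);p=max(cs,key=cv2.contourArea)[:,0]
a=cv2.convexHull((cast(W,p,.02,True)*1000).astype(np.float32)); b=tray(S,(190,130,270,190))
print(cv2.minAreaRect(a)); print(cv2.minAreaRect(cv2.intersectConvexConvex(a,b)[1]))
print("carton",cast(W,[(254,180),(294,180),(294,227),(255,226)],.065,True).mean(0))
print("bottle",cast(W,(229,97),.088,True),"jar",cast(W,(347,24),.06,True),"tube2",cast(W,(86,146),.104,True))
E
```

```text
W [[0.5563, -0.2254], [0.5734, -0.3064], [0.4282, -0.3351], [0.415, -0.2549]] [ 0.4932 -0.2805] ((492.7429504394531, -280.1653137207031), (147.97154235839844, 82.79869079589844), 11.200430870056152)
S [[0.5772, -0.2981], [0.4292, -0.3273], [0.4147, -0.2535], [0.5638, -0.2257]] [ 0.4962 -0.2761] ((496.3468017578125, -275.7996826171875), (151.69088745117188, 75.15370178222656), 11.095458030700684)
((490.1031188964844, -280.2079162597656), (151.10494995117188, 84.80317687988281), 10.68150806427002)
((492.0606689453125, -278.3658142089844), (146.62486267089844, 81.8060073852539), 10.533079147338867)
carton [ 0.46282863 -0.08600478]
bottle [[ 0.55227555 -0.0171807 ]] jar [[ 0.66207383 -0.10354188]] tube2 [[0.47770319 0.10696169]]
```

{"api": "carry_out", "payload": {"steps": [[[0, 0, 0.6], 0], [[0, 0, 1.5], 0], [[0, 0, 2.4], 0], [[0, 0, 3.2], 0], [[0, 0, 3.8], 0], [[0, 0, 4.1], 0], [[0, 0, 4.13], 0], [[0, 0, 4.13], 0]], "grip": 0.5}}

```text
clock: 2.65
tool_pos: [0.4643, -0.0837, 0.0459]
orientation: [[0.959, 0.282, 0.001], [0.282, -0.959, -0.0], [0.001, 0.001, -1.0]]
wrist_force: [0.0, 0.6, -0.2]
finger_gap: 0.749
```

{"api": "carry_out", "payload": {"steps": [[[0, 0, 0], 0], [[0, 0, 0], 0], [[0, 0, 0], 0], [[0, 0, 0], 0], [[0, 0, 0], 0], [[0, 0, 0], 0], [[0, 0, 0], 0], [[0, 0, 0], 0]], "grip": -1, "grip_force": 20}}

```text
clock: 3.65
tool_pos: [0.4639, -0.0837, 0.0455]
orientation: [[0.959, 0.282, 0.001], [0.282, -0.959, -0.0], [0.001, 0.0, -1.0]]
wrist_force: [-0.6, 0.1, 5.5]
finger_gap: 0.433
```

{"api": "carry_out", "payload": {"steps": [[[0, 0, -0.7], 0], [[0, 0, -1.7], 0], [[-0.3, 0.8, -2], 0.2], [[-0.6, 1.8, -2], 0.4], [[-1.0, 3.0, -2], 0.54], [[-1.35, 4.1, -2], 0.54], [[-1.56, 4.78, -2], 0.54], [[-1.56, 4.78, -2], 0.54]]}}

```text
clock: 4.65
tool_pos: [0.4565, -0.2867, 0.1246]
orientation: [[0.982, 0.187, -0.001], [0.187, -0.982, -0.001], [-0.002, 0.0, -1.0]]
wrist_force: [-0.3, 0.0, -0.9]
finger_gap: 0.431
```

```bash
python3 - <<'E'
from h import *
W=cams.camera("wrist");S=cams.camera("scene");D=cams.camera("side")
cv2.imwrite("pics/w4.png",W["color"][:,:,::-1])
a=S["color"][:,:,::-1][100:220,180:320];b=D["color"][:,:,::-1][90:210,300:440]
cv2.imwrite("pics/sd4.png",cv2.resize(np.hstack([a,b]),None,fx=2.8,fy=2.8))
E
```

```text
(no output)
```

View pics/w4.png

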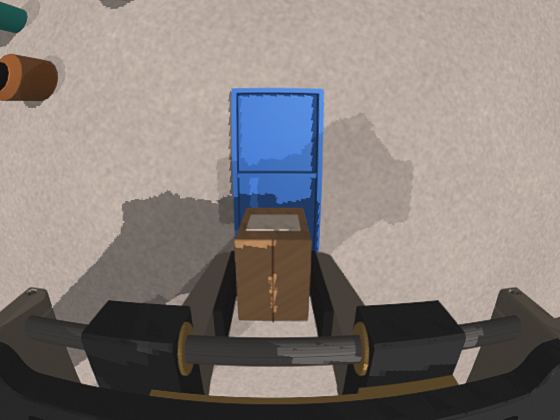

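View pics/sd4.png

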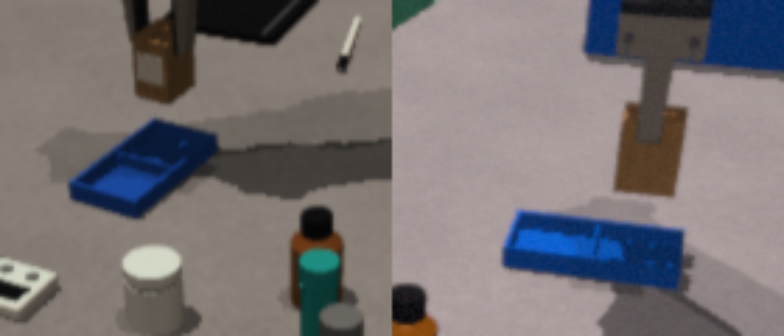

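```bash
python3 - <<'E'
from h import *
W=cams.camera("wrist");s=env.read_state();R=s["orientation"];t=s["tool_pos"]
q=cast(W,[(232,89),(324,90),(237,172),(317,172.5)],.02,True);print(q.round(4))
print(((q-t[:2])@R[:2,:2]).round(4))
E
```

```text
[[ 0.558  -0.2288]
 [ 0.5723 -0.305 ]
 [ 0.4882 -0.2458]
 [ 0.5011 -0.3139]]
[[ 0.1088 -0.0337]
 [ 0.1082  0.0438]
 [ 0.037  -0.0304]
 [ 0.0366  0.0389]]
```

{"api": "carry_out", "payload": {"steps": [[[0, 0.05, 0.4], 0], [[0, 0.05, 0.9], 0], [[0, 0.05, 1.3], 0], [[0, 0.05, 1.6], 0], [[0, 0.05, 1.8], 0], [[0, 0.05, 1.88], 0], [[0, 0.05, 1.88], 0], [[0, 0.05, 1.88], 0]]}}

```text
clock: 5.85
tool_pos: [0.4584, -0.2868, 0.0505]
orientation: [[0.982, 0.191, 0.001], [0.191, -0.982, -0.0], [0.001, 0.001, -1.0]]
wrist_force: [-0.6, -1.0, -0.9]
finger_gap: 0.431
```

{"api": "carry_out", "payload": {"steps": [[[0, 0, 0], 0], [[0, 0, 0], 0], [[0, 0, 0], 0], [[0, 0, 0], 0], [[0, 0, -0.5], 0], [[0, 0, -1.2], 0], [[0, 0, -2.2], 0], [[0, 0, -3], 0]], "grip": 0.3}}

```text
clock: 6.85
tool_pos: [0.4582, -0.2868, 0.1716]
orientation: [[0.982, 0.191, 0.001], [0.191, -0.982, -0.0], [0.001, 0.0, -1.0]]
wrist_force: [1.4, -1.3, 0.8]
finger_gap: 0.651
```

```bash
python3 - <<'E'
from h import *
W=cams.camera("wrist");S=cams.camera("scene");D=cams.camera("side")
a=S["color"][:,:,::-1][100:220,180:320];b=D["color"][:,:,::-1][90:210,300:440]
cv2.imwrite("pics/sd5.png",cv2.resize(np.hstack([a,b]),None,fx=2.8,fy=2.8))
cv2.imwrite("pics/w5.png",W["color"][:,:,::-1])
E
```

```text
(no output)
```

View pics/sd5.png

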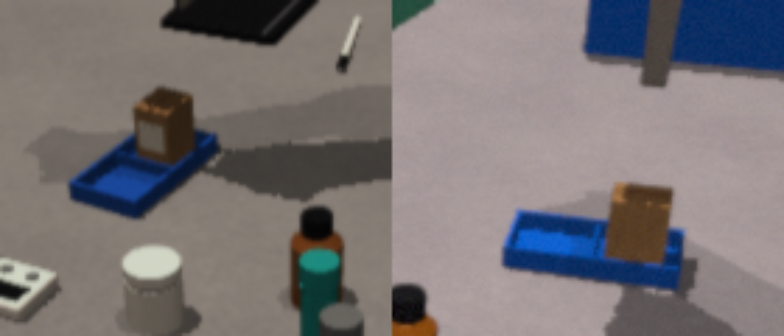

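View pics/w5.png

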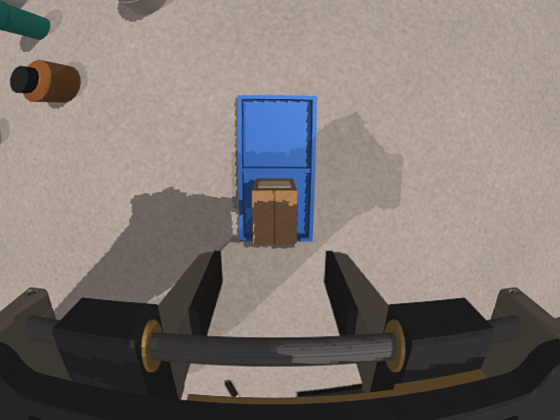

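{"api": "carry_out", "payload": {"steps": [[[0.6, -0.4, 0], 0.5], [[1.5, -0.9, 0], 1.0], [[2.5, -1.5, 0], 1.5], [[3.5, -2.1, 0], 1.8], [[4.5, -2.7, 0], 1.8], [[5.4, -3.25, 0], 1.8], [[5.91, -3.57, 0], 1.8], [[5.91, -3.57, 0], 1.8]], "grip": 0.7}}

```text
clock: 8.0
tool_pos: [0.6628, -0.099, 0.1678]
orientation: [[0.993, -0.118, -0.003], [-0.118, -0.993, 0.001], [-0.003, -0.0, -1.0]]
wrist_force: [0.1, -0.0, -0.2]
finger_gap: 0.851
```

```bash
python3 - <<'E'
from h import *
W=cams.camera("wrist");s=env.read_state()
cv2.imwrite("pics/w6.png",W["color"][:,:,::-1])
E
```

```text
(no output)
```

View pics/w6.png

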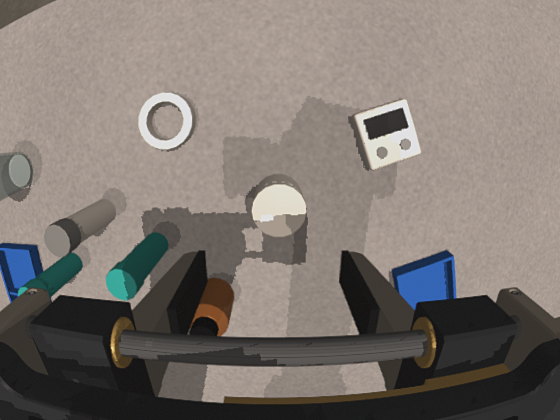

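```bash
python3 - <<'E'
from h import *
W=cams.camera("wrist");s=env.read_state();R=s["orientation"];t=s["tool_pos"]
q=cast(W,[(279,209)],.06,True);print(q,t,((q-t[:2])@R[:2,:2])/.04)
E
```

```text
[[ 0.66416029 -0.10794835]] [ 0.66151401 -0.10245594  0.16872286] [[0.08252825 0.12814028]]
```

{"api": "carry_out", "payload": {"steps": [[[0.03, 0.04, 0.5], 0], [[0.05, 0.04, 1.2], 0], [[0.05, 0.04, 1.9], 0], [[0.05, 0.04, 2.5], 0], [[0.05, 0.04, 2.9], 0], [[0.05, 0.04, 3.1], 0], [[0.05, 0.04, 3.12], 0], [[0.05, 0.04, 3.12], 0]]}}

```text
clock: 9.1
tool_pos: [0.6653, -0.1034, 0.0461]
orientation: [[0.993, -0.122, 0.001], [-0.122, -0.993, -0.0], [0.001, 0.0, -1.0]]
wrist_force: [0.4, 0.7, -0.1]
finger_gap: 0.853
```

{"api": "carry_out", "payload": {"steps": [[[0, 0, 0], 0], [[0, 0, 0], 0], [[0, 0, 0], 0], [[0, 0, 0], 0], [[0, 0, 0], 0], [[0, 0, 0], 0], [[0, 0, 0], 0], [[0, 0, 0], 0]], "grip": -1, "grip_force": 25}}

```text
clock: 10.1
tool_pos: [0.6649, -0.1035, 0.0456]
orientation: [[0.993, -0.122, 0.001], [-0.122, -0.993, -0.0], [0.001, 0.0, -1.0]]
wrist_force: [-0.1, -2.7, 3.6]
finger_gap: 0.536
```

{"api": "carry_out", "payload": {"steps": [[[0, 0, -0.5], 0], [[0, 0, -1.3], 0], [[0, 0, -2.2], 0], [[0, 0, -3.0], 0], [[0, -0.3, -3.4], 0], [[-0.1, -0.9, -3.4], 0], [[-0.4, -1.7, -3.4], 0], [[-0.7, -2.7, -3.4], 0]]}}

```text
clock: 11.1
tool_pos: [0.6491, 0.009, 0.1808]
orientation: [[0.992, -0.123, -0.002], [-0.123, -0.992, 0.0], [-0.002, -0.0, -1.0]]
wrist_force: [0.6, 0.4, -1.0]
finger_gap: 0.534
```

{"api": "carry_out", "payload": {"steps": [[[-0.3, -1.1, 0], 0], [[-0.6, -2.2, 0], 0], [[-0.9, -3.3, 0], 0], [[-1.2, -4.4, 0], 0], [[-1.5, -5.4, 0], 0], [[-1.75, -6.3, 0], 0], [[-1.89, -6.72, 0], 0], [[-1.89, -6.72, 0], 0]]}}

```text
clock: 12.1
tool_pos: [0.6068, 0.2848, 0.1807]
orientation: [[0.993, -0.119, -0.001], [-0.119, -0.993, -0.0], [-0.001, 0.0, -1.0]]
wrist_force: [0.1, -0.2, -2.1]
finger_gap: 0.534
```

```bash
python3 - <<'E'
from h import *
W=cams.camera("wrist");S=cams.camera("scene");D=cams.camera("side");print(env.read_state()["tool_pos"],env.read_state()["finger_gap"])
a=S["color"][:,:,::-1][140:320,280:480];b=D["color"][:,:,::-1][230:410,130:330]
cv2.imwrite("pics/sd7.png",cv2.resize(np.hstack([a,b]),None,fx=2,fy=2))
cv2.imwrite("pics/w7.png",W["color"][:,:,::-1])
E
```

```text
[0.60846753 0.28093591 0.18125756] 0.5350595335318202
```

View pics/sd7.png

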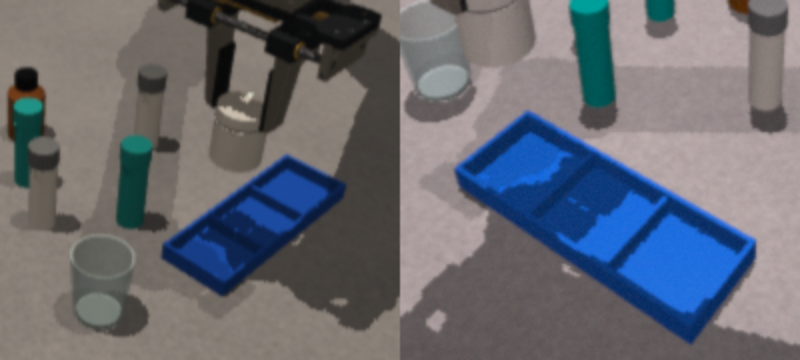

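View pics/w7.png

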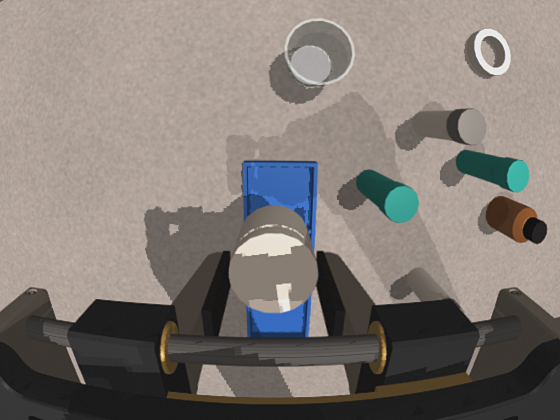

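```bash
python3 - <<'E'
from h import *
W=cams.camera("wrist");S=cams.camera("scene");D=cams.camera("side");s=env.read_state();R=s["orientation"];t=s["tool_pos"]
def rep(n,q):
    r=cv2.minAreaRect((q*1000).astype(np.float32)); print(n,q.round(4).tolist(),q.mean(0).round(4),r)
rep("S",cast(S,np.array([(164,244),(288,157),(346,184),(224,278)])/2+(280,140),.02))
rep("D",cast(D,np.array([(457,169),(529,112),(755,241),(691,325)])/2+(130,230),.02))
q=cast(W,[(243,161),(317,161)],.02,True);print(q,(q-t[:2])@R[:2,:2])
print("bays now tool", t)
E
```

```text
S [[0.6409, 0.2365], [0.4225, 0.2679], [0.4282, 0.3402], [0.6463, 0.3088]] [0.5345 0.2883] ((534.5430297851562, 288.3145446777344), (72.39094543457031, 225.2583770751953), 81.81462860107422)
D [[0.3752, 0.1698], [0.3424, 0.084], [0.1746, 0.1375], [0.2069, 0.2235]] [0.2748 0.1537] ((274.8948669433594, 153.63870239257812), (91.8190689086914, 181.3217010498047), 72.2948226928711)
[[0.65247885 0.30535857]
 [0.64306348 0.2292785 ]] [[ 0.04073883 -0.02907157]
 [ 0.04086815  0.04758877]]
bays now tool [0.60843774 0.28158487 0.1814138 ]
```

```bash
python3 - <<'E'
from h import *
D=cams.camera("side")
def rep(n,q):
    r=cv2.minAreaRect((q*1000).astype(np.float32)); print(n,q.round(4).tolist(),q.mean(0).round(4),r)
rep("D",cast(D,np.array([(57,169),(129,112),(355,241),(291,325)])/2+(130,230),.02))
E
```

```text
D [[0.6469, 0.3111], [0.6371, 0.2364], [0.4167, 0.2642], [0.4262, 0.339]] [0.5317 0.2877] ((531.8167724609375, 287.6489562988281), (75.3974380493164, 222.4887237548828), 82.81128692626953)
```

{"api": "carry_out", "payload": {"steps": [[[0, 0.13, 0.5], 0], [[0, 0.13, 1.2], 0], [[0, 0.13, 1.9], 0], [[0, 0.13, 2.4], 0], [[0, 0.13, 2.8], 0], [[0, 0.13, 3.1], 0], [[0, 0.13, 3.28], 0], [[0, 0.13, 3.28], 0]]}}

```text
clock: 13.45
tool_pos: [0.6075, 0.2783, 0.0503]
orientation: [[0.993, -0.122, 0.001], [-0.122, -0.993, 0.0], [0.001, -0.0, -1.0]]
wrist_force: [-0.0, -0.9, -1.9]
finger_gap: 0.538
```

```bash
python3 - <<'E'
from h import *
S=cams.camera("scene");D=cams.camera("side");s=env.read_state();print(s["tool_pos"],s["wrist_force"])
a=S["color"][:,:,::-1][140:320,280:480];b=D["color"][:,:,::-1][230:410,130:330]
cv2.imwrite("pics/sd8.png",cv2.resize(np.hstack([a,b]),None,fx=2,fy=2))
E
```

```text
[0.60753313 0.27849225 0.05058108] [-0.78892937  0.50553293 -0.50228349]
```

View pics/sd8.png

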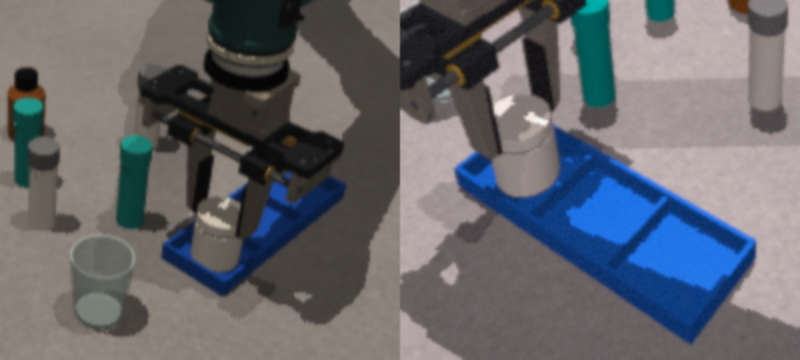

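{"api": "carry_out", "payload": {"steps": [[[0, 0, 0], 0], [[0, 0, 0], 0], [[0, 0, 0], 0], [[0, 0, 0], 0], [[0, 0, -0.6], 0], [[0, 0, -1.4], 0], [[0, 0, -2.4], 0], [[0, 0, -3.3], 0]], "grip": 0.6}}

```text
clock: 14.55
tool_pos: [0.6073, 0.2782, 0.1835]
orientation: [[0.993, -0.122, 0.0], [-0.122, -0.993, 0.0], [0.0, -0.0, -1.0]]
wrist_force: [-0.5, -0.2, 0.2]
finger_gap: 0.799
```

```bash
python3 - <<'E'
from h import *
W=cams.camera("wrist");S=cams.camera("scene");D=cams.camera("side");s=env.read_state();print(s["tool_pos"],s["wrist_force"])
a=S["color"][:,:,::-1][140:320,280:480];b=D["color"][:,:,::-1][230:410,130:330]
cv2.imwrite("pics/sd9.png",cv2.resize(np.hstack([a,b]),None,fx=2,fy=2))
cv2.imwrite("pics/w9.png",W["color"][:,:,::-1])
E
```

```text
[0.60844879 0.27878757 0.18451229] [-0.04667725 -0.18682799 -1.00547606]
```

View pics/sd9.png

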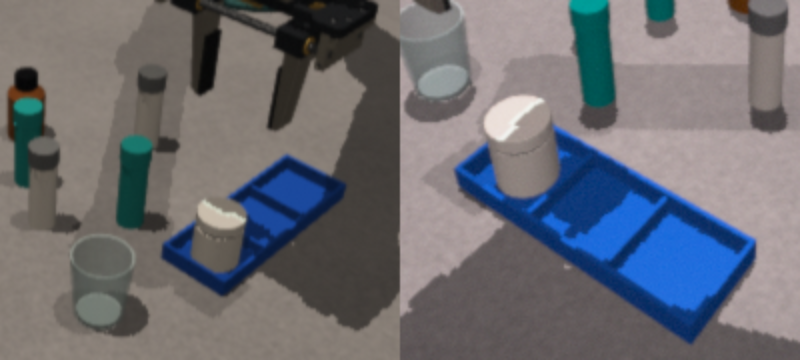

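View pics/w9.png

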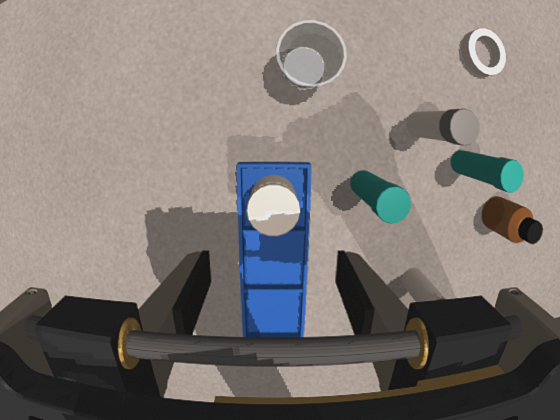

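{"api": "carry_out", "payload": {"steps": [[[0, 0.6, 0], 0], [[-0.1, 1.7, 0], 0], [[-0.2, 2.9, 0], 0], [[-0.3, 4.1, 0], 0], [[-0.4, 5.3, 0], 0], [[-0.45, 6.4, 0], 0], [[-0.48, 7.2, 0], 0], [[-0.48, 7.44, 0], 0]], "grip": 0.6}}

```text
clock: 15.7
tool_pos: [0.5499, -0.0184, 0.181]
orientation: [[0.992, -0.127, -0.003], [-0.127, -0.992, -0.001], [-0.002, 0.001, -1.0]]
wrist_force: [0.4, 1.0, -0.8]
finger_gap: 0.797
```

```bash
python3 - <<'E'
from h import *
W=cams.camera("wrist");s=env.read_state();print(s["tool_pos"])
cv2.imwrite("pics/w10.png",W["color"][:,:,::-1])
E
```

```text
[ 0.55041188 -0.01803024  0.18126959]
```

View pics/w10.png

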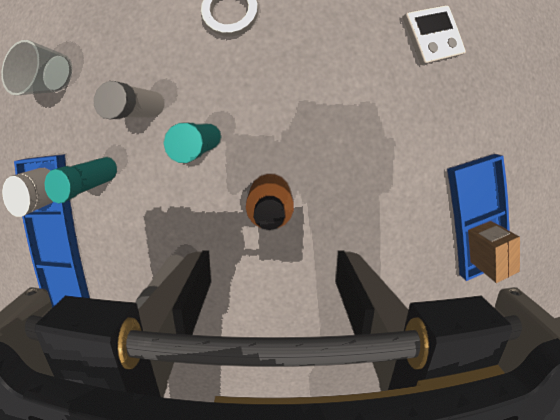

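```bash
python3 - <<'E'
from h import *
W=cams.camera("wrist");s=env.read_state();R=s["orientation"];t=s["tool_pos"]
q=cast(W,[(269,213)],.088,True);print(q,t,((q-t[:2])@R[:2,:2])/.04)
print(((np.array([[.5525,-.0145]])-t[:2])@R[:2,:2])/.04)
E
```

```text
[[ 0.55440411 -0.01628106]] [ 0.55093425 -0.01606685  0.1813605 ] [[ 0.08673952 -0.00546522]]
[[ 0.03397289 -0.04373159]]
```

{"api": "carry_out", "payload": {"steps": [[[0.03, 0, 0.5], 0], [[0.03, 0, 1.3], 0], [[0.03, 0, 2.1], 0], [[0.03, 0, 2.7], 0], [[0.03, 0, 3.1], 0], [[0.03, 0, 3.35], 0], [[0.03, 0, 3.41], 0], [[0.03, 0, 3.41], 0]]}}

```text
clock: 16.8
tool_pos: [0.5535, -0.0149, 0.0461]
orientation: [[0.993, -0.122, 0.001], [-0.122, -0.993, 0.0], [0.001, -0.0, -1.0]]
wrist_force: [-0.2, 0.2, -0.3]
finger_gap: 0.8
```

{"api": "carry_out", "payload": {"steps": [[[0, 0, 0], 0], [[0, 0, 0], 0], [[0, 0, 0], 0], [[0, 0, 0], 0], [[0, 0, 0], 0], [[0, 0, 0], 0], [[0, 0, 0], 0], [[0, 0, 0], 0]], "grip": -1, "grip_force": 25}}

```text
clock: 17.8
tool_pos: [0.5533, -0.0151, 0.0459]
orientation: [[0.993, -0.122, 0.001], [-0.122, -0.993, -0.0], [0.001, 0.0, -1.0]]
wrist_force: [0.5, -1.5, 4.7]
finger_gap: 0.49
```

{"api": "carry_out", "payload": {"steps": [[[0, 0, -0.5], 0], [[0, 0, -1.3], 0], [[0, 0, -2.2], 0], [[0, 0, -3.0], 0], [[-0.1, -0.3, -3.4], 0], [[-0.4, -0.9, -3.4], 0], [[-0.8, -1.8, -3.4], 0], [[-1.2, -2.8, -3.4], 0]]}}

```text
clock: 18.8
tool_pos: [0.5174, 0.1038, 0.1806]
orientation: [[0.993, -0.122, -0.002], [-0.122, -0.993, -0.0], [-0.002, 0.001, -1.0]]
wrist_force: [-0.2, 0.6, -1.9]
finger_gap: 0.487
```

{"api": "carry_out", "payload": {"steps": [[[-0.4, -1.0, 0], 0], [[-0.8, -2.0, 0], 0], [[-1.2, -2.9, 0], 0], [[-1.6, -3.7, 0], 0], [[-1.9, -4.3, 0], 0], [[-2.05, -4.64, 0], 0], [[-2.05, -4.64, 0], 0], [[-2.05, -4.64, 0], 0]]}}

```text
clock: 19.8
tool_pos: [0.4606, 0.295, 0.1814]
orientation: [[0.992, -0.124, -0.0], [-0.124, -0.992, -0.001], [-0.0, 0.001, -1.0]]
wrist_force: [-0.2, 0.0, -1.4]
finger_gap: 0.491
```

```bash
python3 - <<'E'
from h import *
W=cams.camera("wrist");S=cams.camera("scene");D=cams.camera("side");s=env.read_state();print(s["tool_pos"],s["wrist_force"])
a=S["color"][:,:,::-1][140:320,280:480];b=D["color"][:,:,::-1][230:410,130:330]
cv2.imwrite("pics/sd11.png",cv2.resize(np.hstack([a,b]),None,fx=2,fy=2))
cv2.imwrite("pics/w11.png",W["color"][:,:,::-1])
E
```

```text
[0.46082875 0.29513504 0.18168413] [ 0.15417604  0.50721433 -1.97806847]
```

View pics/sd11.png

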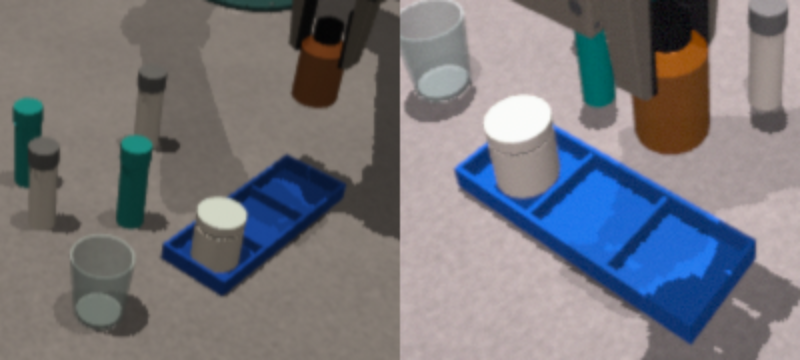

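View pics/w11.png

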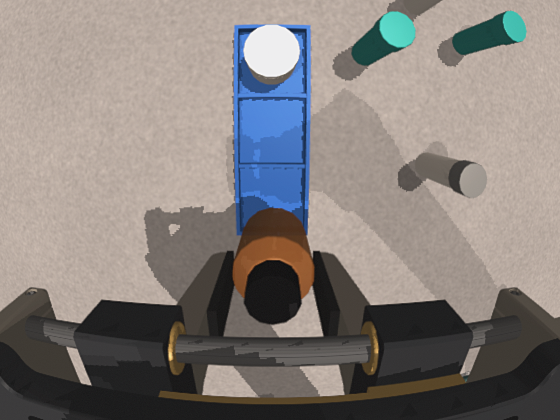

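```bash
python3 - <<'E'
from h import *
W=cams.camera("wrist");s=env.read_state();R=s["orientation"];t=s["tool_pos"]
q=cast(W,[(272,165),(272,97),(272,25),(235,150),(309,150)],.02,True);print(((q-t[:2])@R[:2,:2]).round(4))
E
```

```text
[[ 0.0363  0.0003]
 [ 0.1066  0.0004]
 [ 0.184   0.0004]
 [ 0.0522 -0.0378]
 [ 0.0522  0.0385]]
```

{"api": "carry_out", "payload": {"steps": [[[0, 0, 0.5], 0], [[0, 0, 1.2], 0], [[0, 0, 1.9], 0], [[0, 0, 2.4], 0], [[0, 0, 2.8], 0], [[0, 0, 3.1], 0], [[0, 0, 3.28], 0], [[0, 0, 3.28], 0]]}}

```text
clock: 21.0
tool_pos: [0.4606, 0.2963, 0.0506]
orientation: [[0.993, -0.122, 0.0], [-0.122, -0.993, 0.0], [0.0, -0.0, -1.0]]
wrist_force: [0.7, 0.3, -2.3]
finger_gap: 0.49
```

{"api": "carry_out", "payload": {"steps": [[[0, 0, 0], 0], [[0, 0, 0], 0], [[0, 0, 0], 0], [[0, 0, 0], 0], [[0, 0, -0.6], 0], [[0, 0, -1.4], 0], [[0, 0, -2.4], 0], [[0, 0, -3.3], 0]], "grip": 0.5}}

```text
clock: 22.0
tool_pos: [0.4603, 0.2963, 0.1839]
orientation: [[0.993, -0.122, 0.0], [-0.122, -0.993, 0.0], [0.0, -0.0, -1.0]]
wrist_force: [0.2, 0.1, -1.3]
finger_gap: 0.751
```

```bash
python3 - <<'E'
from h import *
W=cams.camera("wrist");S=cams.camera("scene");D=cams.camera("side");s=env.read_state();print(s["tool_pos"],s["wrist_force"])
a=S["color"][:,:,::-1][140:320,280:480];b=D["color"][:,:,::-1][230:410,130:330]
cv2.imwrite("pics/sd12.png",cv2.resize(np.hstack([a,b]),None,fx=2,fy=2))
cv2.imwrite("pics/w12.png",W["color"][:,:,::-1])
E
```

```text
[0.46133178 0.29706952 0.18438271] [-0.31813973 -0.64686764 -0.26801342]
```

View pics/sd12.png

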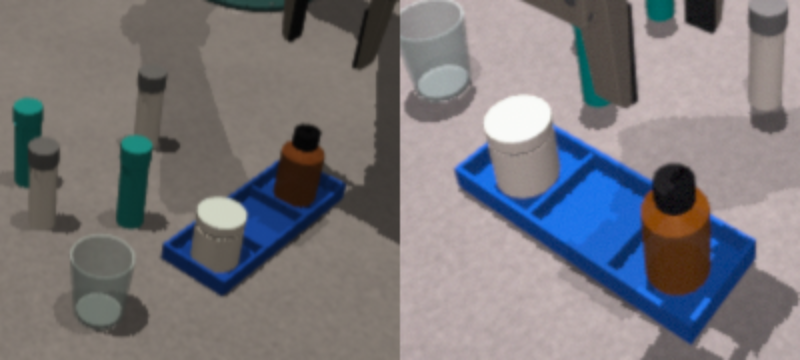

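View pics/w12.png

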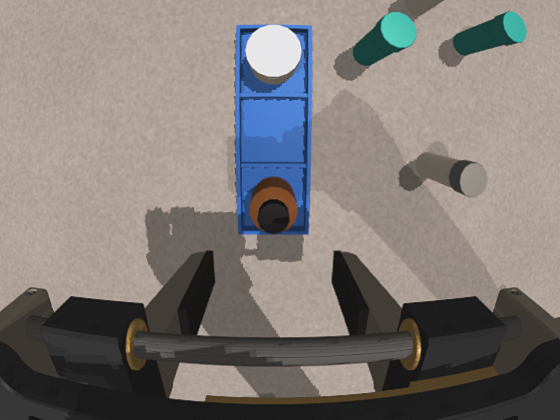

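{"api": "carry_out", "payload": {"steps": [[[0.1, 0.4, 0], 0], [[0.3, 1.2, 0], 0], [[0.5, 2.1, 0], 0], [[0.7, 3.0, 0], 0], [[0.9, 3.8, 0], 0], [[1.0, 4.3, 0], 0], [[1.05, 4.55, 0], 0], [[1.05, 4.55, 0], 0]], "grip": 0.5}}

```text
clock: 23.15
tool_pos: [0.4793, 0.1097, 0.1818]
orientation: [[0.992, -0.123, -0.001], [-0.123, -0.992, -0.001], [-0.001, 0.001, -1.0]]
wrist_force: [0.4, 0.6, -0.3]
finger_gap: 0.752
```

```bash
python3 - <<'E'
from h import *
W=cams.camera("wrist");s=env.read_state();print(s["tool_pos"])
cv2.imwrite("pics/w13.png",W["color"][:,:,::-1])
E
```

```text
[0.47940129 0.1106235  0.18195881]
```

View pics/w13.png

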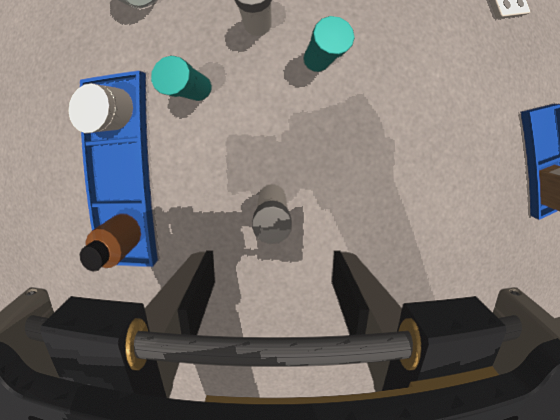

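```bash
python3 - <<'E'
from h import *
W=cams.camera("wrist");s=env.read_state();R=s["orientation"];t=s["tool_pos"]
q=cast(W,[(272,223)],.104,True);print(q,t,((q-t[:2])@R[:2,:2])/.04)
E
```

```text
[[0.479141   0.11040878]] [0.47946423 0.11112054 0.18207978] [[-0.00586685  0.01864138]]
```

{"api": "carry_out", "payload": {"steps": [[[0, 0, 0.5], 0], [[0, 0, 1.2], 0], [[0, 0, 1.9], 0], [[0, 0, 2.5], 0], [[0, 0, 2.9], 0], [[0, 0, 3.04], 0], [[0, 0, 3.04], 0], [[0, 0, 3.04], 0]]}}

```text
clock: 24.25
tool_pos: [0.4804, 0.1108, 0.0616]
orientation: [[0.993, -0.122, 0.001], [-0.122, -0.993, 0.0], [0.001, -0.001, -1.0]]
wrist_force: [0.1, 0.1, 0.1]
finger_gap: 0.751
```

{"api": "carry_out", "payload": {"steps": [[[0, 0, 0], 0], [[0, 0, 0], 0], [[0, 0, 0], 0], [[0, 0, 0], 0], [[0, 0, 0], 0], [[0, 0, 0], 0], [[0, 0, 0], 0], [[0, 0, 0], 0]], "grip": -1, "grip_force": 20}}

```text
clock: 25.25
tool_pos: [0.4798, 0.1105, 0.0609]
orientation: [[0.993, -0.122, 0.0], [-0.122, -0.993, -0.0], [0.0, 0.0, -1.0]]
wrist_force: [-0.2, 0.9, 1.0]
finger_gap: 0.353
```

{"api": "carry_out", "payload": {"steps": [[[0, 0, 0], 0], [[0, 0, 0], 0], [[0, 0, 0], 0], [[0, 0, 0], 0], [[0, 0, 0.2], 0], [[0, 0, 0.35], 0], [[0, 0, 0.35], 0], [[0, 0, 0.35], 0]], "grip": 0.3}}

```text
clock: 26.25
tool_pos: [0.4798, 0.1105, 0.0468]
orientation: [[0.993, -0.122, -0.0], [-0.122, -0.993, -0.0], [-0.0, 0.0, -1.0]]
wrist_force: [1.2, 0.9, 0.5]
finger_gap: 0.654
```

{"api": "carry_out", "payload": {"steps": [[[0, 0, 0], 0], [[0, 0, 0], 0], [[0, 0, 0], 0], [[0, 0, 0], 0], [[0, 0, 0], 0], [[0, 0, 0], 0], [[0, 0, 0], 0], [[0, 0, 0], 0]], "grip": -1, "grip_force": 20}}

```text
clock: 27.25
tool_pos: [0.4799, 0.1106, 0.047]
orientation: [[0.993, -0.122, 0.0], [-0.122, -0.993, 0.0], [0.0, -0.0, -1.0]]
wrist_force: [0.0, -0.1, 2.6]
finger_gap: 0.351
```

```bash
python3 - <<'E'
from h import *
S=cams.camera("scene");D=cams.camera("side");s=env.read_state();print(s["finger_gap"])
a=S["color"][:,:,::-1][110:260,280:430];b=D["color"][:,:,::-1][160:310,240:390]
cv2.imwrite("pics/sd14.png",cv2.resize(np.hstack([a,b]),None,fx=2.6,fy=2.6))
E
```

```text
0.35450546225228396
```

View pics/sd14.png

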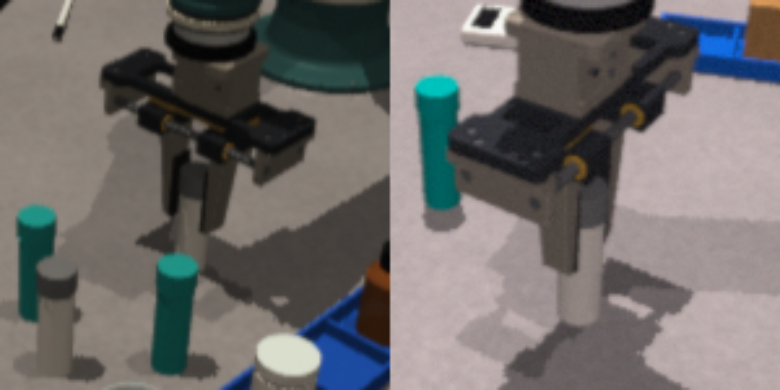

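{"api": "carry_out", "payload": {"steps": [[[0, 0, -0.4], 0], [[0, 0, -1.1], 0], [[0, 0, -1.9], 0], [[0, 0, -2.7], 0], [[0, 0, -3.3], 0], [[0.05, -0.3, -3.4], 0], [[0.15, -0.8, -3.4], 0], [[0.3, -1.6, -3.4], 0]]}}

```text
clock: 28.35
tool_pos: [0.4992, 0.1737, 0.1818]
orientation: [[0.992, -0.123, -0.002], [-0.123, -0.992, -0.001], [-0.002, 0.001, -1.0]]
wrist_force: [0.7, 0.4, 0.3]
finger_gap: 0.355
```

{"api": "carry_out", "payload": {"steps": [[[0.1, -0.7, 0], 0], [[0.2, -1.4, 0], 0], [[0.3, -2.0, 0], 0], [[0.4, -2.5, 0], 0], [[0.48, -2.8, 0], 0], [[0.51, -2.92, 0], 0], [[0.51, -2.92, 0], 0], [[0.51, -2.92, 0], 0]]}}

```text
clock: 29.35
tool_pos: [0.534, 0.2851, 0.183]
orientation: [[0.992, -0.123, -0.0], [-0.123, -0.992, -0.0], [-0.0, 0.0, -1.0]]
wrist_force: [0.1, 1.2, -1.8]
finger_gap: 0.354
```

```bash
python3 - <<'E'
from h import *
W=cams.camera("wrist");S=cams.camera("scene");D=cams.camera("side");s=env.read_state();print(s["tool_pos"],s["wrist_force"])
a=S["color"][:,:,::-1][100:300,280:480];b=D["color"][:,:,::-1][210:410,130:330]
cv2.imwrite("pics/sd15.png",cv2.resize(np.hstack([a,b]),None,fx=2,fy=2))
cv2.imwrite("pics/w15.png",W["color"][:,:,::-1])
E
```

```text
[0.53406598 0.28548705 0.18313865] [ 0.48351159  0.76831737 -0.52195007]
```

View pics/sd15.png

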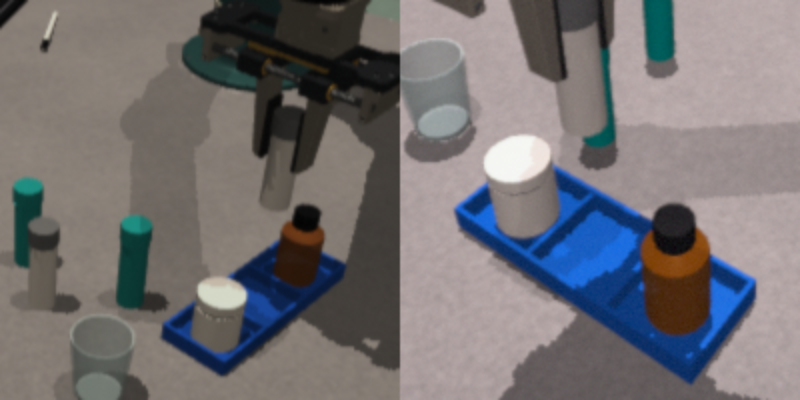

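View pics/w15.png

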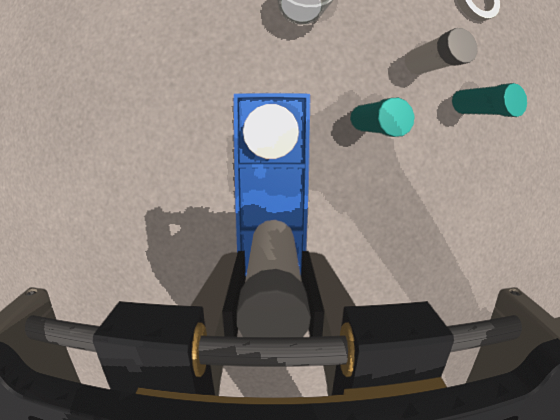

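{"api": "carry_out", "payload": {"steps": [[[0, 0, 0.5], 0], [[0, 0, 1.2], 0], [[0, 0, 1.9], 0], [[0, 0, 2.4], 0], [[0, 0, 2.8], 0], [[0, 0, 3.1], 0], [[0, 0, 3.28], 0], [[0, 0, 3.28], 0]]}}

```text
clock: 30.5
tool_pos: [0.5343, 0.2862, 0.0518]
orientation: [[0.993, -0.122, 0.0], [-0.122, -0.993, 0.0], [0.0, -0.0, -1.0]]
wrist_force: [-1.1, -0.3, -1.0]
finger_gap: 0.349
```

{"api": "carry_out", "payload": {"steps": [[[0, 0, 0], 0], [[0, 0, 0], 0], [[0, 0, 0], 0], [[0, 0, 0], 0], [[0, 0, -0.5], 0], [[0, 0, -1.2], 0], [[0, 0, -2.2], 0], [[0, 0, -3.3], 0]], "grip": 0.3}}

```text
clock: 31.5
tool_pos: [0.534, 0.2859, 0.1861]
orientation: [[0.993, -0.122, 0.001], [-0.122, -0.993, 0.0], [0.001, -0.0, -1.0]]
wrist_force: [0.8, 0.0, 1.2]
finger_gap: 0.649
```

```bash
python3 - <<'E'
from h import *
W=cams.camera("wrist");S=cams.camera("scene");D=cams.camera("side");s=env.read_state();print(s["tool_pos"],s["wrist_force"])
a=S["color"][:,:,::-1][100:300,280:480];b=D["color"][:,:,::-1][210:410,130:330]
cv2.imwrite("pics/sd16.png",cv2.resize(np.hstack([a,b]),None,fx=2,fy=2))
cv2.imwrite("pics/w16.png",W["color"][:,:,::-1])
E
```

```text
[0.53580922 0.2869619  0.18781949] [-0.61747301 -0.54840049  0.184535  ]
```

View pics/sd16.png

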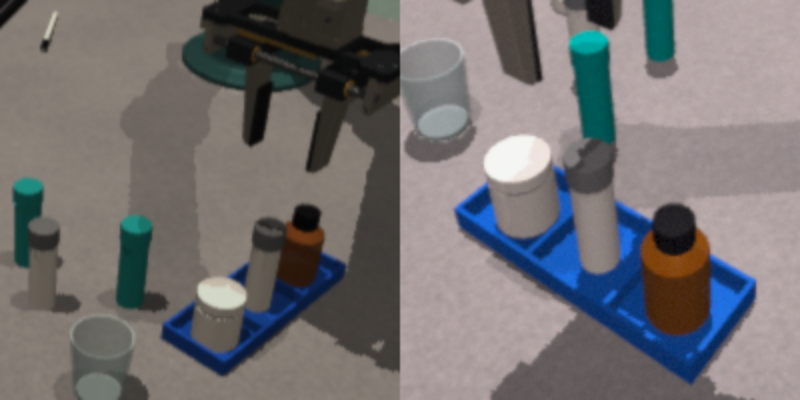

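View pics/w16.png

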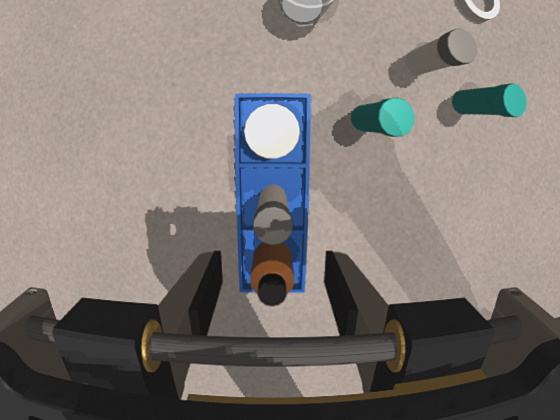

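{"api": "carry_out", "payload": {"steps": [[[0.3, 0.3, 0], -0.4], [[0.9, 0.9, 0], -0.9], [[1.6, 1.6, 0], -1.4], [[2.3, 2.4, 0], -1.84], [[3.0, 3.1, 0], -1.84], [[3.6, 3.7, 0], -1.84], [[3.99, 4.1, 0], -1.84], [[3.99, 4.1, 0], -1.84]], "grip": 0.4}}

```text
clock: 32.65
tool_pos: [0.6726, 0.102, 0.1831]
orientation: [[0.981, 0.195, -0.001], [0.195, -0.981, -0.001], [-0.001, 0.001, -1.0]]
wrist_force: [-0.7, 0.8, -0.5]
finger_gap: 0.699
```

```bash
python3 - <<'E'
from h import *
W=cams.camera("wrist");s=env.read_state();print(s["tool_pos"])
cv2.imwrite("pics/w17.png",W["color"][:,:,::-1])
E
```

```text
[0.67190257 0.10403627 0.18318967]
```

View pics/w17.png

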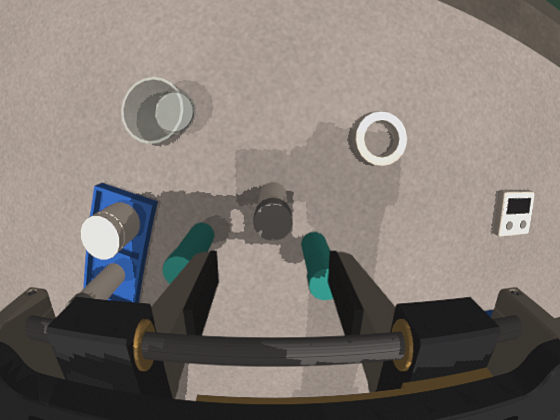

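```bash
python3 - <<'E'
from h import *
W=cams.camera("wrist");s=env.read_state();R=s["orientation"];t=s["tool_pos"]
q=cast(W,[(272,219)],.104,True);print(q,t,((q-t[:2])@R[:2,:2])/.04)
E
```

```text
[[0.67433191 0.10467599]] [0.67154559 0.10526907 0.18329319] [[0.06532022 0.0283785 ]]
```

{"api": "carry_out", "payload": {"steps": [[[0.04, 0, 0.5], 0], [[0.04, 0, 1.2], 0], [[0.04, 0, 1.9], 0], [[0.04, 0, 2.5], 0], [[0.04, 0, 3.0], 0], [[0.04, 0, 3.25], 0], [[0.04, 0, 3.32], 0], [[0.04, 0, 3.32], 0]]}}

```text
clock: 33.75
tool_pos: [0.6744, 0.1042, 0.0514]
orientation: [[0.98, 0.198, 0.001], [0.198, -0.98, 0.0], [0.001, 0.0, -1.0]]
wrist_force: [-1.1, -0.7, 1.0]
finger_gap: 0.701
```

{"api": "carry_out", "payload": {"steps": [[[0, 0, 0], 0], [[0, 0, 0], 0], [[0, 0, 0], 0], [[0, 0, 0], 0], [[0, 0, 0], 0], [[0, 0, 0], 0], [[0, 0, 0], 0], [[0, 0, 0], 0]], "grip": -1, "grip_force": 20}}

```text
clock: 34.75
tool_pos: [0.6742, 0.1041, 0.0512]
orientation: [[0.98, 0.198, 0.001], [0.198, -0.98, 0.0], [0.001, 0.0, -1.0]]
wrist_force: [0.1, -0.1, 2.2]
finger_gap: 0.35
```

{"api": "carry_out", "payload": {"steps": [[[0, 0, -0.4], 0], [[0, 0, -1.1], 0], [[0, 0, -1.9], 0], [[0, 0, -2.7], 0], [[0, 0, -3.3], 0], [[-0.1, 0.2, -3.4], 0], [[-0.5, 0.7, -3.4], 0], [[-1.0, 1.5, -3.4], 0]]}}

```text
clock: 35.75
tool_pos: [0.6453, 0.0374, 0.1858]
orientation: [[0.98, 0.2, -0.002], [0.2, -0.98, 0.0], [-0.002, -0.0, -1.0]]
wrist_force: [0.3, -0.4, -1.4]
finger_gap: 0.354
```

{"api": "carry_out", "payload": {"steps": [[[-0.6, 0.9, 0], 0], [[-1.3, 2.0, 0], 0], [[-2.0, 3.1, 0], 0], [[-2.7, 4.3, 0], 0], [[-3.4, 5.4, 0], 0], [[-4.0, 6.3, 0], 0], [[-4.35, 6.9, 0], 0], [[-4.4, 7.04, 0], 0]]}}

```text
clock: 36.75
tool_pos: [0.5276, -0.2757, 0.1862]
orientation: [[0.981, 0.193, -0.002], [0.193, -0.981, -0.0], [-0.002, -0.0, -1.0]]
wrist_force: [0.2, -0.0, -1.0]
finger_gap: 0.356
```

```bash
python3 - <<'E'
from h import *
W=cams.camera("wrist");S=cams.camera("scene");D=cams.camera("side");s=env.read_state();print(s["tool_pos"],s["wrist_force"])
a=S["color"][:,:,::-1][80:220,180:320];b=D["color"][:,:,::-1][70:210,300:440]
cv2.imwrite("pics/sd18.png",cv2.resize(np.hstack([a,b]),None,fx=2.8,fy=2.8))
cv2.imwrite("pics/w18.png",W["color"][:,:,::-1])
E
```

```text
[ 0.52985039 -0.27226364  0.18638011] [ 0.04350739  0.34430859 -0.03939326]
```

View pics/sd18.png

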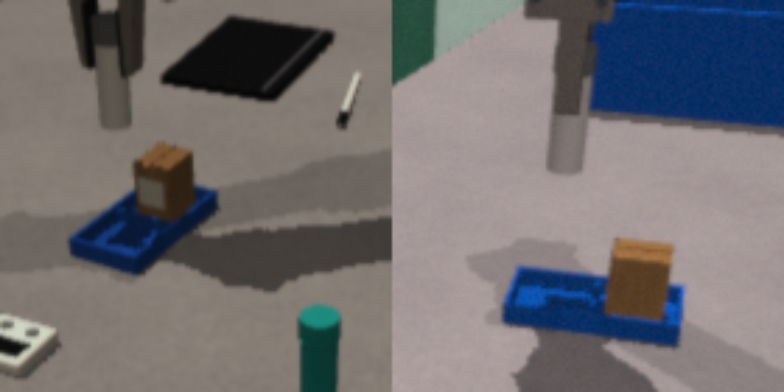

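View pics/w18.png

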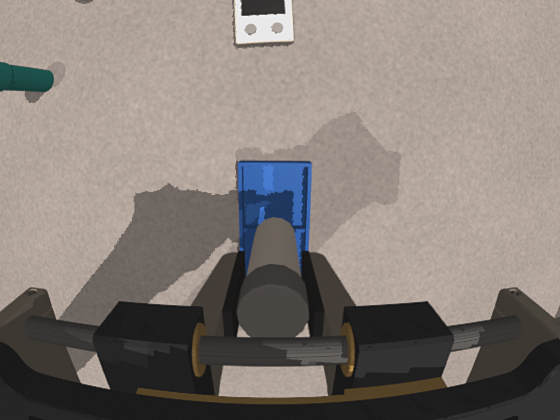

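```bash
python3 - <<'E'
from h import *
W=cams.camera("wrist");s=env.read_state();R=s["orientation"];t=s["tool_pos"]
q=cast(W,[(238,161),(311,161),(245,227),(306,227)],.02,True);print(t,((q-t[:2])@R[:2,:2]).round(4))
E
```

```text
[ 0.530197   -0.27172     0.18644063] [[ 0.0393 -0.0357]
 [ 0.0392  0.0411]
 [-0.0336 -0.0299]
 [-0.0337  0.0375]]
```

{"api": "carry_out", "payload": {"steps": [[[0.04, 0.06, 0.5], 0], [[0.04, 0.06, 1.2], 0], [[0.04, 0.06, 1.9], 0], [[0.04, 0.06, 2.4], 0], [[0.04, 0.06, 2.8], 0], [[0.04, 0.06, 3.1], 0], [[0.04, 0.06, 3.28], 0], [[0.04, 0.06, 3.28], 0]]}}

```text
clock: 37.95
tool_pos: [0.5321, -0.2757, 0.0559]
orientation: [[0.98, 0.197, 0.001], [0.197, -0.98, -0.0], [0.001, 0.001, -1.0]]
wrist_force: [0.2, 0.3, -0.0]
finger_gap: 0.355
```

{"api": "carry_out", "payload": {"steps": [[[0, 0, 0], 0], [[0, 0, 0], 0], [[0, 0, 0], 0], [[0, 0, 0], 0], [[0, 0, -0.5], 0], [[0, 0, -1.2], 0], [[0, 0, -2.2], 0], [[0, 0, -3.3], 0]], "grip": 0.3}}

```text
clock: 38.95
tool_pos: [0.5316, -0.2755, 0.1901]
orientation: [[0.98, 0.197, 0.0], [0.197, -0.98, -0.0], [0.0, 0.0, -1.0]]
wrist_force: [1.3, 0.5, -0.4]
finger_gap: 0.649
```

```bash
python3 - <<'E'
from h import *
W=cams.camera("wrist");S=cams.camera("scene");D=cams.camera("side");s=env.read_state();print(s["tool_pos"],s["wrist_force"])
cv2.imwrite("pics/s19.png",S["color"][:,:,::-1]);cv2.imwrite("pics/d19.png",D["color"][:,:,::-1])
cv2.imwrite("pics/w19.png",W["color"][:,:,::-1])
E
```

```text
[ 0.533481   -0.27643216  0.1917371 ] [-0.06353986 -1.05585565 -0.67315032]
```

View pics/s19.png

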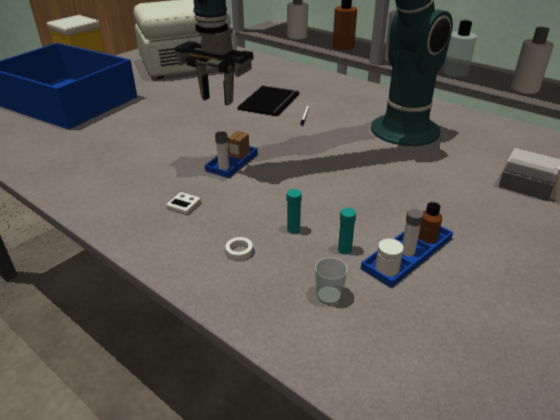

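View pics/d19.png

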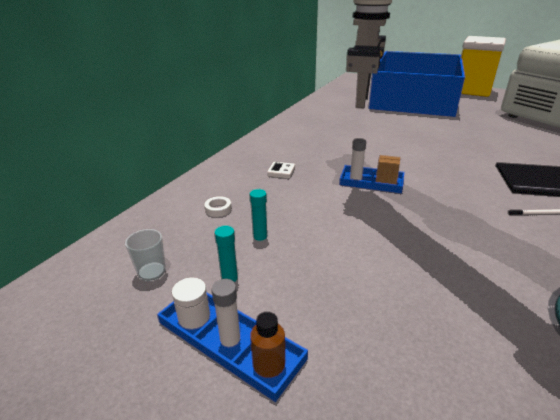

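View pics/w19.png

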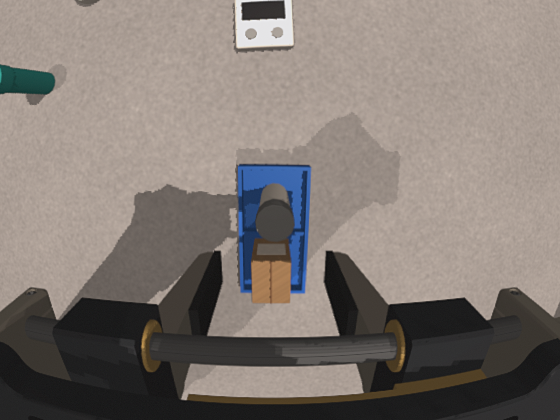

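```bash
python3 - <<'E'
from h import *
S=cams.camera("scene");D=cams.camera("side");W=cams.camera("wrist")
def loc(q,c,a):
    a=np.radians(a);R=np.array([[np.cos(a),-np.sin(a)],[np.sin(a),np.cos(a)]]);return ((q-c)@R*1000).round(0)[0]
L=(np.array([.534,.287]),-7.4);T=(np.array([.4945,-.278]),11)
for n,z,s,d,t in [("jar",.064,(390.5,246),(190,288),L),("tube",.108,(414,214),(225,288),L),("bottle",.092,(433,207),(267,320),L),("tubeS",.108,(221.5,135.5),(359,142),T),("carton",.069,(238,139),(388.5,159.5),T)]:
    print(n,loc(cast(S,s,z),*t),loc(cast(D,d,z),*t))
print("tubeS W",loc(cast(W,(274,222),.108,True),*T))
E
```

```text
jar [75.  1.] [73. -1.]
tube [5. 1.] [-5.  0.]
bottle [-66.   3.] [-75.   1.]
tubeS [46.  3.] [35.  7.]
carton [-20.  10.] [-38.   2.]
tubeS W [37. -6.]
```

```bash
python3 -c "
from station import env
s=env.read_state();print(s['clock'],s['qd'].round(2));print(env.close_job())"
```

```text
39.25 [ 0.17  1.11 -0.12  0.47 -0.11 -0.17 -0.04]
the job is handed in; nothing more can be done
None
```

Both kits are made up and the job is handed in at about 39 s of the 104 s allowed; the hand-in reports no verdict.

- **Long tray:** the white jar is in the end bay farthest from the robot. A tube is in the middle bay and the amber bottle is in the near end bay.
- **Short tray:** the carton is in the near bay and the other tube is in the far bay.

**Last checks:** the final pictures show all five things upright inside their bays. The tape, beaker, timer and both turquoise look-alikes look unmoved, and the open gripper is well above everything. I judged the upright stance and the bystanders by eye, not by measurement.

**Positions:** the last position checks, from top centres picked by hand in the scene and side views plus one wrist view for the short-tray tube, mostly put each thing within 10 mm of its bay centre. The one that disagreed was the carton along the tray: 17 mm off in the scene view and 1 mm in the side view. Its top was partly hidden there, so I put that down to rough pixels. Both readings are inside the 25 mm limit.

**Tube grip:** both tubes closed at about 32–33 mm instead of 30 mm, so the fingers were holding the caps as well as the bodies. Regripping the first tube lower gave the same reading, and both were carried and released upright.

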